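# Lock a deep-well block down on the orbital shaker and switch it to slow

### The arm

A 7-joint arm with a two-finger parallel gripper is mounted at the origin on the work surface. World frame = base frame: x ahead of the robot, y to its left, z up, the work surface at z = 0. Lengths are in m, angles in rad, forces in N, time in s.
With the tool pointing down it reaches from about 0.35 to 0.9 m from the base axis. Payload 7.2 kg.
Tool frame: the origin (TCP) lies where the fingers leave the gripper's body, on its centre line; the fingertips stand 80 mm ahead of it and the grasp point (between the pads) lies 61 mm ahead of it; z points along the fingers, y is the line along which they close (so a half turn about z gives the same grasp; the last joint's range is limited). The gripper opens to 88 mm and grips with 3 to 60 N. Pads are 20 mm wide; open, the fingers measure 115 mm over their backs; the gripper's body (75 mm by 178 mm) begins 61 mm behind the grasp point.
Start: joints at [1.1, 0.411, -0.013, 1.596, 0.006, 1.134, -0.082], TCP at [0.245, -0.575, 0.303] pointing down, gripper open.
Joint ranges: [-2.95, 2.95], [-0.29, 1.99], [-1.47, 1.44], [0.14, 2.54], [-1.03, 4.17], [0.13, 1.85], [-2.86, 2.86]. Speed limits (rad/s): [2.39, 2.39, 3.01, 3.01, 3.14, 3.14, 3.14].

### API

Orientations are given as a unit quaternion [x, y, z, w].
In Python, from station import arm, cams, order gives the robot as it stands.
- The arm moves only by the tool apply_moves, never from a script. Its argument "moves" is a list of rows, each a list of 5 numbers: the shift along the world's x, y, z in m, then the turn about the world's z in degrees, then the closure, from 0 (fully open) to 1 (shut). A call has 1 to 20 rows; each row is the pose to reach, as a shift and turn from the pose commanded when the call began; what a row does not reach only later rows make up. A row lasts 1/12 s, in which the tool goes at most 41.7 mm and 7.16 degrees, less where a joint would pass 70% of its speed; a pose out of reach is approached as far as the arm can. A call with a gripper value outside its range is refused whole. The fingers move at their own pace and stop on an object; "newtons" is the grip in N (left out, the last holds). Time passes only in rows, so rows that repeat a pose let the fingers close. It gives the time, the measured TCP pose, the force, the opening and the grip force at its end, in the units of the state.
- arm.get_obs(): the state, without advancing time (a new reading comes with each control period).
- cams.grab_frame(name): name is "scene" or "side" or "wrist"; returns (picture, depth): 400x640x3 uint8, red, green, blue; 400x640 float32, m along the optical axis (not along the pixel's ray), 0 where there is no reading.
- cams.camera_model(name): a dict with "vertical_fov" (degrees; the focal length in pixels is half the picture's height over the tangent of half this angle, whatever the lens; pixels are square), "cx", "cy" (the principal point, pixels), "R" (3x3) and "t" (3): a world point X has camera coordinates R X + t; the wrist camera has in their place "tool_from_camera" (4x4, takes a point from camera to tool coordinates, whose origin is the TCP and whose axes are the flange's). Camera axes: x right, y down, z forward; pixel columns grow to the right and rows downward; lengths in m; the calibration is good to about 2 mm. The wrist camera is an equidistant fisheye: a pixel r from the principal point sees the ray r / f radians off the axis. A picture is of the moment at which its call begins: read the wrist's pose just before it. camera_model takes no time and is no camera call.
- order.hand_in(): hands the job in; it is judged then, once.
The state is a dict: "t": time; "joints": joint angles; "qd": joint speeds; "effort": joint torques, N m; "position": TCP position; "orientation": TCP orientation; "wrist_force": force on the tool from outside, world axes, zero at the start; "moment": the same for the moment, N m; "gripper_width": finger opening in m; "grip_force": force on a finger pad.
Only numpy, scipy, OpenCV 4.12 (cv2) and the standard library are available. Lean on these libraries where they do the work, as an engineer would, in place of code of your own. Each camera call takes 0.05 s, during which the arm holds its last target. There are 200 camera calls.

### The job

Secure the covered deep-well block on the orbital shaker: swing the red handle of the toggle clamp over, past its dead centre and down to its stop, so that the rubber foot is locked on the steel cover. Only then turn the black selector knob from off (white mark) one click to slow (the green mark, in the middle). Leave the block where it stands and do not knock over or push aside the timer, the tube rack and the tip box around it.

Things in the scene. Friction and masses are not known exactly. Their poses are not given: they have to be found in the camera images.
- shaker: Orbital shaker, fixed: cream housing 310 x 320 mm. Origin: centre of its underside on the bench; x away from its control side, z up. In front (-x) a dark control deck, 69 mm above the bench, with selector and display; behind it an aluminium platform, top 96 mm above the bench (195 mm in x from x = -50 mm, 310 mm in y), carries the block between low black strips, and the clamp.
- clamp: Steel hold-down toggle clamp on a 36 mm riser, bolted to the platform. Origin: on the platform top, straight below the arm's pivot (62 mm up); x points level from the clamp over the block, y is the level line of all its pivots, z up. Arm and handle swing in the x-z plane only. Open, both stand up; locked, the arm lies level along +x over the block, the handle lies back along -x.
- clamp_grip (a point): Centre of the handle's red grip, 80 mm long, 18 wide (along the clamp's y), 17 thick; this point's x points along the handle to its free end, 40 mm away. Its place in the clamp frame (x, z in mm; y = 0) for joint clamp_handle = 0: (-24, 160); 0.52: (-41, 164); 1.02: (-53, 162); 1.51: (-62, 155); 2.03: (-69, 142); 2.36: (-74, 128); 2.49: (-77, 120); 2.65: (-81, 106).
- clamp_handle (a joint): Angle of the handle against the arm, rad. Starts open, between 0 (wide open, upright) and 0.2, and stays where left; grows as the handle is swung back and down, bringing the arm down. The foot meets the cover at about 2.2; dead centre is at about 2.55, with up to some 12 N needed at the grip just before it; past it the handle snaps to its stop at 2.65 (grip almost level) and stays locked.
- clamp_foot: Black rubber foot, 22 mm across, under the spindle at the end of the clamp's arm, 72 mm from the arm's pivot. Origin: centre of its lower face. It and the arm are springy: locked, the foot presses the cover with about 18 N.
- block_top (a point): Centre of the top face of the deep-well block: a whitish 128 x 86 mm well block with turquoise sealing mat and steel cover plate, 52 mm high in all, 0.28 to 0.56 kg, standing loose on the platform; x along its length, z up.
- block: The same deep-well block with its mat and cover. Origin: centre of its underside.
- selector_grip (a point): The selector's axis at the height to grip it, 20 mm above the deck. Black knob: a bar 50 mm long, 14 wide, its top 33 above the deck, on a 48 mm round skirt 8 mm high; white pointer line. This point's x points along the bar to the pointer's end, z up. Marks around it: white = off (left, seen from the control side), green = slow (straight along the shaker's x), red = fast (right), 45 degrees apart.
- selector (a joint): Turn of the selector, rad, growing clockwise seen from above: 0 = off (white), 0.785 = slow (green), 1.571 = fast (red). It clicks into each of the three; about 0.09 N m takes it out of a click. Starts at off.
- timer: White bench timer, 64 x 55 x 16 mm, lying loose on the left end of the control deck. Bystander. Origin: centre of its underside.
- tube_rack: Turquoise tube rack, 226 x 68 x 28 mm, with a few tubes up to 51 mm high, on the bench to the right of the shaker. Bystander. Origin: centre of its underside, x along its length.
- tip_box: Lilac pipette-tip box, 82 x 120 x 64 mm, its clear lid standing open up to 140 mm high, on the bench to the left of the shaker. Bystander. Origin: centre of its underside.

How it is judged:
By the outcome, as a careful person would: the job done as asked, in the order asked, and still so for the second after the job is handed in, with the robot touching nothing.
It also fails if it takes over 48 s, if anything falls off the work surface, if the arm or the gripper's body presses on something with over 40 N, if the wrist force passes 120 N, or if a joint passes its speed limit or range.

## Working session

There is one attempt and no reset: what is moved stays moved. The work goes in short steps, Python scripts to look and compute and a tool call to move; the robot and the scene stay as the last step left them, time stands still between calls to the robot, and variables do not carry over. Pictures are saved under pics/ and viewed, at most 10 in all, crops included, and the job is handed in when it is done.

Besides the shell and the picture viewer there is one more tool, called after ">>>" as name([rows], argument=value, ...), one row to a line, values as JSON. apply_moves: Moves the arm, as the interface text tells. Its arguments: {"type":"object","properties":{"moves":{"type":"array"},"newtons":{"type":"number"}},"required":["moves"]}

```bash
mkdir -p pics; cat > h.py <<'E'
import numpy as np, cv2, json
from station import arm, cams, order
def save(n,f): cv2.imwrite(f'pics/{f}.png', n[...,::-1])
def cloud(name,d):
    m=cams.camera_model(name); f=200/np.tan(np.radians(m['vertical_fov'])/2)
    v,u=np.mgrid[:400,:640]
    P=np.stack([(u-m['cx'])/f*d,(v-m['cy'])/f*d,d],-1)
    return (P-np.array(m['t']))@np.array(m['R'])
E
python3 - <<'E'
from h import *
for n in ('scene','side'):
    p,d=cams.grab_frame(n); save(p,n); np.savez(n,p=p,d=d); m=cams.camera_model(n)
    print(n,m['vertical_fov'],-np.array(m['R']).T@m['t'],np.array(m['R'])[2])
o=arm.get_obs(); print({k:np.round(o[k],3) for k in ('t','position','orientation','gripper_width')})
E
```

```text
scene 54.0379070768045 [0.88003225 0.53136148 0.73154996] [-0.36299737 -0.66030078 -0.65744641]
side 56.97196161339125 [0.15345284 0.38550173 0.79382349] [ 0.46823014 -0.45588357 -0.75692186]
{'t': np.float64(0.1), 'position': array([ 0.245, -0.575,  0.302]), 'orientation': array([ 0.98 ,  0.2  , -0.   , -0.001]), 'gripper_width': np.float64(0.088)}
```

View pics/scene.png

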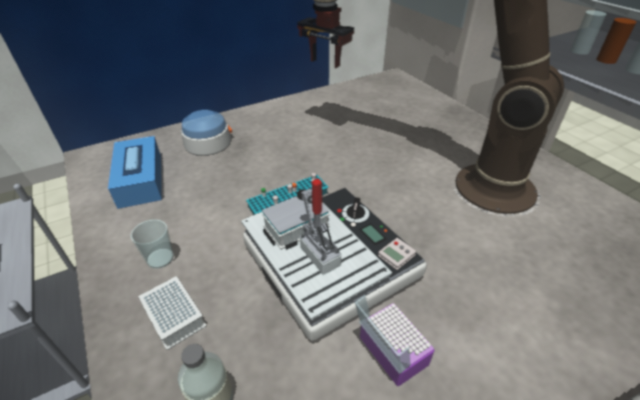

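View pics/side.png

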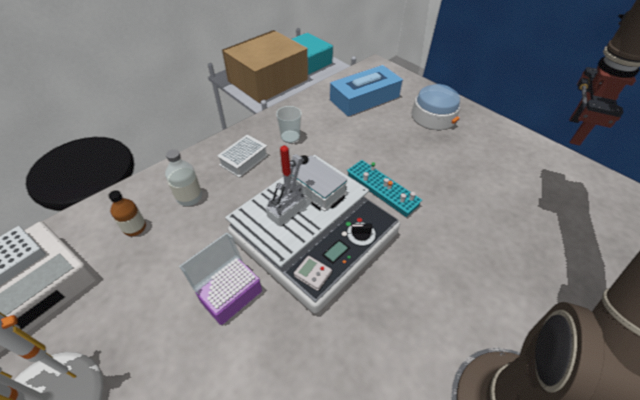

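The scene view shows the shaker around (335,250), the red handle at (317,195), the knob near (355,208), and the timer at (397,252). In the side view the handle is at (285,160), the knob at (361,232), and the block at (325,180). Next I'll measure these positions.

```bash
python3 - <<'E'
from h import *
for n in ('scene','side'):
    z=np.load(n+'.npz'); p=z['p'].astype(int); d=z['d']; W=cloud(n,d); r,g,b=p[...,0],p[...,1],p[...,2]
    roi=np.zeros((400,640),bool)
    if n=='scene': roi[165:345,235:435]=1
    else: roi[130:310,220:410]=1
    roi&=d>0
    def rep(k,m):
        m=m&roi; q=W[m]; 
        if len(q)<5: print(k,len(q)); return
        rc=cv2.minAreaRect(q[:,:2].astype(np.float32))
        print(n,k,len(q),'med',np.round(np.median(q,0),4),'z',np.round(np.percentile(q[:,2],[2,98]),3),'rect',np.round(np.hstack([rc[0],rc[1],rc[2]]),3))
    br=(r>150)&(abs(r-b)<40)
    Z=W[...,2]
    rep('plat',br&(abs(Z-.096)<.006))
    red=(r>110)&(g<60)&(b<70)
    rep('redgrip',red&(Z>.2))
    rep('cover',(abs(Z-.148)<.005))
    rep('deck',(r<80)&(abs(Z-.069)<.006))
    rep('knobtop',(r<70)&(abs(Z-.100)<.007))
    rep('timer',br&(abs(Z-.085)<.004))
    rep('teal',(g>r+40)&(b>r+40)&(Z<.04))
    rep('lilac',(b>g+50)&(r>g+20))
    rep('green',(g>r+35)&(g>b+25)&(abs(Z-.069)<.01))
    # line fit of red grip
    q=W[red&roi&(Z>.2)]; c=q.mean(0); u=np.linalg.svd(q-c)[2][0]; print('grip axis',np.round(u*np.sign(u[2]),3),'ends',np.round(q[q[:,2].argsort()[[3,-4]]],3))
E
python3 - <<'E'
import cv2
a=cv2.imread('pics/side.png')[135:315,215:415]; b=cv2.imread('pics/scene.png')[165:345,235:435]
cv2.imwrite('pics/crop.png',cv2.hconcat([cv2.resize(x,(400,360),interpolation=cv2.INTER_CUBIC) for x in (a,b)]))
E
```

```text
scene plat 4818 med [0.6465 0.0866 0.0972] z [0.095 0.1  ] rect [0.578 0.007 0.268 0.313 3.411]
scene redgrip 84 med [0.6211 0.0488 0.2913] z [0.246 0.298] rect [6.1800e-01 4.6000e-02 1.2000e-02 1.3000e-02 8.8546e+01]
scene cover 1268 med [ 0.632  -0.0436  0.1492] z [0.144 0.152] rect [0.611 0.053 0.123 0.305 4.763]
scene deck 1620 med [0.4721 0.0179 0.0704] z [0.066 0.073] rect [0.563 0.008 0.286 0.299 2.827]
scene knobtop 77 med [ 0.4655 -0.0369  0.1029] z [0.093 0.106] rect [ 0.567 -0.033  0.247  0.063  0.508]
scene timer 390 med [0.4528 0.1145 0.0863] z [0.083 0.089] rect [ 5.6100e-01 -5.0000e-03  7.7000e-02  3.8600e-01  4.2306e+01]
scene teal 770 med [ 0.5832 -0.2543  0.0293] z [0.02  0.032] rect [ 0.551 -0.266  0.224  0.101  0.815]
lilac 0
scene green 16 med [ 0.4987 -0.0476  0.0711] z [0.069 0.074] rect [ 4.6700e-01 -1.4000e-02  1.2000e-02  1.0300e-01  4.1647e+01]
grip axis [-0.079 -0.076  0.994] ends [[0.622 0.049 0.251]
 [0.615 0.042 0.297]]
side plat 3577 med [0.5692 0.0842 0.0966] z [0.094 0.099] rect [0.573 0.006 0.277 0.311 2.812]
side redgrip 41 med [0.613  0.0458 0.294
[... 230 characters left out ...]
 0.072] rect [0.549 0.005 0.263 0.298 3.456]
side knobtop 135 med [ 0.4585 -0.0484  0.1013] z [0.093 0.106] rect [ 5.4300e-01 -2.3000e-02  2.1000e-01  9.4000e-02  4.3265e+01]
side timer 444 med [0.448  0.1112 0.0855] z [0.082 0.088] rect [ 0.509  0.105  0.34   0.156 43.589]
side teal 1279 med [ 0.5512 -0.2375  0.0283] z [0.01  0.031] rect [ 5.600e-01 -2.500e-01  8.100e-02  2.490e-01  8.586e+01]
side lilac 126 med [0.5292 0.2512 0.0586] z [0.054 0.063] rect [0.529 0.252 0.005 0.099 1.511]
side green 28 med [ 0.497  -0.046   0.0702] z [0.068 0.073] rect [ 4.6700e-01 -1.7000e-02  1.0000e-02  1.0500e-01  4.5539e+01]
grip axis [-0.267 -0.382  0.885] ends [[0.618 0.048 0.28 ]
 [0.614 0.042 0.297]]
```

View pics/crop.png

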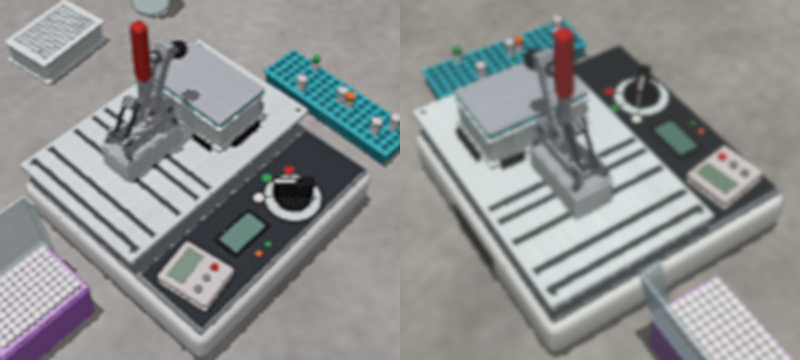

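```bash
python3 - <<'E'
from h import *
A=[];C=[]
for n in ('scene','side'):
    z=np.load(n+'.npz'); W=cloud(n,z['d']); W[z['d']==0]=9; A.append(W.reshape(-1,3)); C.append(z['p'].reshape(-1,3).astype(int))
A=np.vstack(A); C=np.vstack(C); x,y,z=A.T; r,g,b=C.T
near=(abs(x-.61)<.09)&(abs(y-.0)<.12)
def rect(k,m):
    q=A[m]; rc=cv2.minAreaRect(q[:,:2].astype(np.float32)); print(k,len(q),np.round(np.hstack([rc[0],rc[1],rc[2]]),4),np.round(np.percentile(q,[2,50,98],axis=0),3).tolist())
rect('cover',near&(y<0.02)&(abs(z-.148)<.005)&(abs(x-.62)<.1)&(y>-.15))
rect('riser',near&(y>-.03)&(z>.12)&(z<.14))
rect('arm',near&(z>.17)&(y>-.05)&(r<g+25))
rect('foot',near&(z>.19)&(r<60)&(g<60)&(y<.04))
rect('grip',near&(r>100)&(g<60)&(z>.2))
dk=(x>.38)&(x<.53)&(abs(y)<.2)
rect('knob',dk&(r<70)&(g<70)&(z>.085)&(z<.11)&(y<0)&(y>-.09)&(x<.51))
rect('skirt',dk&(r>140)&(z>.07)&(z<.085)&(y<-.0)&(y>-.1))
rect('timer',dk&(r>140)&(z>.078)&(z<.09)&(y>.06))
gr=dk&(g>r+30)&(g>b+20)&(abs(z-.07)<.008)&(y<-.01); rect('gmark',gr)
rm=dk&(r>g+50)&(abs(z-.07)<.008)&(y<-.0); rect('rmark',rm)
# grip axis near top, deck/platform edge: bright platform pts vs shaker yaw
m=(abs(z-.096)<.004)&(r>140)&(x>.5)&(x<.75)&(abs(y)<.18); rect('plat',m)
m=(abs(z-.069)<.004)&(r<90)&(x>.35)&(x<.53)&(abs(y)<.18); rect('deck',m)
E
```

```text
cover 2288 [ 0.6171 -0.0394  0.1261  0.1197  4.0638] [[0.558, -0.095, 0.145], [0.624, -0.052, 0.149], [0.678, -0.012, 0.151]]
riser 1454 [6.15800e-01 3.43000e-02 1.28400e-01 1.28100e-01 8.99646e+01] [[0.558, -0.021, 0.121], [0.617, 0.042, 0.135], [0.676, 0.097, 0.14]]
arm 1128 [0.6167 0.0284 0.0242 0.1025 3.2218] [[0.604, -0.016, 0.172], [0.617, 0.032, 0.207], [0.628, 0.073, 0.276]]
foot 56 [6.20500e-01 2.80000e-03 4.01000e-02 2.22000e-02 8.65172e+01] [[0.61, -0.017, 0.222], [0.617, -0.012, 0.231], [0.629, 0.022, 0.237]]
grip 375 [ 0.6158  0.0452  0.02    0.013  10.0821] [[0.607, 0.041, 0.226], [0.617, 0.048, 0.268], [0.625, 0.052, 0.297]]
knob 207 [ 4.58700e-01 -4.89000e-02  5.18000e-02  1.42000e-02  4.83427e+01] [[0.441, -0.067, 0.086], [0.455, -0.047, 0.1], [0.478, -0.028, 0.104]]
skirt 275 [ 0.4592 -0.0506  0.0677  0.0705  2.9384] [[0.427, -0.081, 0.07], [0.464, -0.036, 0.071], [0.491, -0.018, 0.076]]
timer 948 [ 0.456   0.1104  0.0655  0.0575 12.1949] [[0.423, 0.082, 0.081], [0.45, 0.113, 0.086], [0.488, 0.14, 0.089]]
gmark 33 [ 4.9860e-01 -4.9300e-02  1.1900e-02  1.3700e-02  3.9092e+01] [[0.494, -0.055, 0.068], [0.499, -0.05, 0.071], [0.505, -0.043, 0.074]]
rmark 32 [ 4.89800e-01 -7.87000e-02  1.11000e-02  1.21000e-02  4.63255e+01] [[0.484, -0.085, 0.068], [0.489, -0.079, 0.071], [0.495, -0.073, 0.073]]
plat 8682 [0.6136 0.0091 0.1973 0.3128 3.3663] [[0.516, -0.138, 0.094], [0.606, 0.086, 0.097], [0.71, 0.163, 0.099]]
deck 4621 [4.7710e-01 1.4000e-03 1.1940e-01 2.9980e-01 3.3114e+00] [[0.416, -0.142, 0.066], [0.473, 0.009, 0.07], [0.525, 0.147, 0.072]]
```

>>> apply_moves([
  [0,0,0.03,0,0],
  [0.02,0.02,0.07,0,0],
  [0.05,0.04,0.11,0,0],
  [0.07,0.08,0.13,4,0],
  [0.08,0.12,0.13,8,0],
  [0.09,0.16,0.13,14,0],
  [0.1,0.2,0.13,20,0],
  [0.12,0.23,0.13,27,0],
  [0.14,0.27,0.13,34,0],
  [0.16,0.3,0.13,41,0],
  [0.18,0.34,0.13,48,0],
  [0.2,0.38,0.13,55,0],
  [0.22,0.41,0.13,62,0],
  [0.24,0.45,0.13,66,0],
  [0.26,0.48,0.13,70,0],
  [0.26,0.51,0.13,70,0],
  [0.26,0.54,0.13,70,0],
  [0.26,0.54,0.13,70,0],
  [0.26,0.54,0.13,70,0],
])

```text
t: 1.68
position: [0.5049, -0.0332, 0.4325]
orientation: [0.686, 0.727, -0.0, -0.0]
wrist_force: [0.0, -1.0, -0.0]
gripper_width: 0.0878
grip_force: 0.0
```

>>> apply_moves([
  [0.03,0.02,0,0,0],
  [0.06,0.04,0,0,0],
  [0.09,0.06,0,0,0],
  [0.111,0.08,0,0,0],
  [0.111,0.08,0,0,0.3],
  [0.111,0.08,-0.02,0,0.3],
  [0.111,0.08,-0.04,0,0.3],
  [0.111,0.08,-0.06,0,0.3],
  [0.111,0.08,-0.08,0,0.3],
  [0.111,0.08,-0.1,0,0.3],
  [0.111,0.08,-0.114,0,0.3],
  [0.111,0.08,-0.114,0,0.3],
])

```text
t: 2.68
position: [0.6147, 0.0421, 0.3151]
orientation: [0.689, 0.725, -0.003, -0.001]
wrist_force: [0.2, -1.2, -1.8]
gripper_width: 0.0612
grip_force: 0.0
```

```bash
python3 - <<'E'
from h import *
o=arm.get_obs(); print(o['position'],o['gripper_width'],o['wrist_force'])
a=cams.grab_frame('scene')[0][150:290,240:400]; b=cams.grab_frame('wrist')[0]
im=cv2.hconcat([cv2.resize(a,(411,360)),cv2.resize(b[:,140:500],(324,360))]); save(im,'g1')
E
```

```text
[0.61468402 0.04207777 0.31510115] 0.06121743603347975 [ 0.18042738 -1.20867924 -1.83947386]
```

View pics/g1.png

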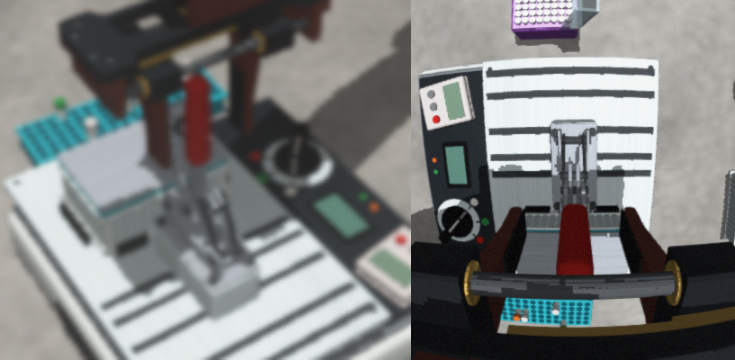

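The fingers straddle the red handle (left half at about (195,120), right half at about (575,240)), with the block and foot clear. I'll close on it.

>>> apply_moves([
  [0,0.003,0,0,0.7],
  [0,0.003,0,0,1],
  [0,0.003,0,0,1],
  [0,0.003,0,0,1],
  [0,0.003,0,0,1],
  [0,0.003,0,0,1],
], newtons=25)

```text
t: 3.28
position: [0.616, 0.048, 0.3189]
orientation: [0.688, 0.726, 0.0, 0.0]
wrist_force: [0.4, -0.2, -0.2]
gripper_width: 0.0251
grip_force: 0.0
```

>>> apply_moves([
  [0,0,0,0,1],
  [0,0,0,0,1],
  [0,0,0,0,1],
  [0,0.005,0.001,0,1],
  [0,0.01,0.002,0,1],
  [-0.001,0.014,0.003,0,1],
  [-0.001,0.02,0.002,0,1],
  [-0.001,0.026,0.001,0,1],
  [-0.002,0.031,-0.003,0,1],
  [-0.002,0.035,-0.006,0,1],
  [-0.002,0.039,-0.012,0,1],
  [-0.002,0.042,-0.019,0,1],
  [-0.002,0.042,-0.019,0,1],
  [-0.002,0.042,-0.019,0,1],
])

```text
t: 4.45
position: [0.6129, 0.0965, 0.3025]
orientation: [0.686, 0.728, 0.003, -0.002]
wrist_force: [-9.0, 12.0, 14.9]
gripper_width: 0.0176
grip_force: 25.0
```

```bash
python3 - <<'E'
from h import *
o=arm.get_obs(); print(o['position'],o['gripper_width'],o['grip_force'],o['wrist_force'])
a=cams.grab_frame('scene')[0][150:290,240:400]; b=cams.grab_frame('side')[0][120:260,220:380]
im=cv2.hconcat([cv2.resize(a,(400,350)),cv2.resize(b,(400,350))]); save(im,'g2')
E
```

```text
[0.61287319 0.09645153 0.30253743] 0.017632744762241193 25.00672459602356 [-8.97329073 11.95388226 14.89956167]
```

View pics/g2.png

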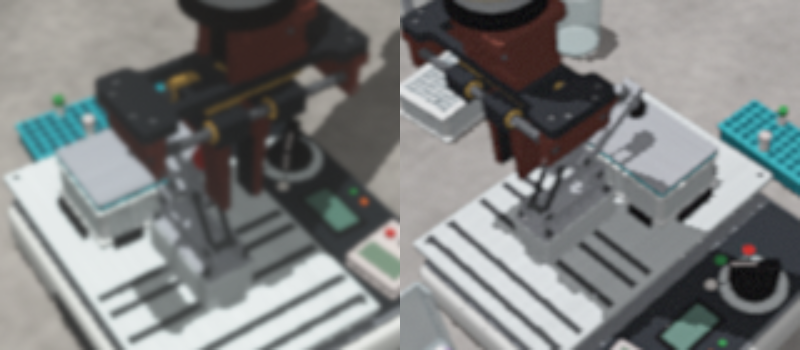

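The handle (red at about (200,155) left) is swinging back and the arm is coming down, as planned. The block is in place. Continuing over dead centre.

>>> apply_moves([
  [0,0.005,-0.004,0,1],
  [0,0.007,-0.008,0,1],
  [0,0.009,-0.013,0,1],
  [0,0.01,-0.018,0,1],
  [0,0.012,-0.023,0,1],
  [-0.001,0.013,-0.028,0,1],
  [-0.001,0.015,-0.033,0,1],
  [-0.001,0.016,-0.038,0,1],
  [-0.001,0.016,-0.042,0,1],
  [-0.001,0.016,-0.042,0,1],
  [-0.001,0.016,-0.042,0,1],
])

```text
t: 5.47
position: [0.6116, 0.113, 0.2594]
orientation: [0.686, 0.728, 0.003, -0.003]
wrist_force: [-8.4, 14.2, 10.1]
gripper_width: 0.0176
grip_force: 25.0
```

```bash
python3 - <<'E'
from h import *
o=arm.get_obs(); print(o['position'],o['gripper_width'],o['grip_force'],o['wrist_force'])
a=cams.grab_frame('scene')[0][150:290,240:400]; b=cams.grab_frame('side')[0][120:260,220:380]
im=cv2.hconcat([cv2.resize(a,(400,350)),cv2.resize(b,(400,350))]); save(im,'g3')
E
```

```text
[0.61160362 0.11304742 0.25939587] 0.01759882905927052 25.006273984909058 [-8.4259777  14.23020346 10.14059028]
```

View pics/g3.png

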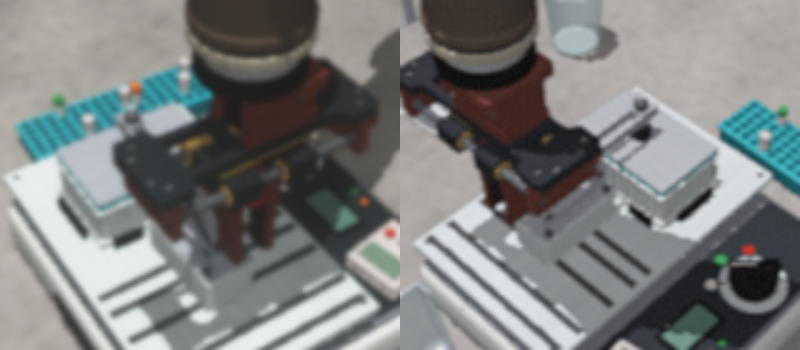

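The side view shows the arm nearly level with the spindle over the cover at about (642,120). It's unclear if it has locked, so I'll release, back off and look.

>>> apply_moves([
  [0,0,0,0,0.7],
  [0,0,0,0,0.3],
  [0,0,0,0,0.3],
  [0,0,0,0,0.3],
  [0,0,0.03,0,0.3],
  [0,0,0.06,0,0.3],
  [0,0.02,0.09,0,0.3],
  [0,0.06,0.11,0,0.3],
  [0,0.1,0.11,0,0.3],
  [0,0.1,0.11,0,0.3],
])

```text
t: 6.4
position: [0.6111, 0.2149, 0.3696]
orientation: [0.685, 0.729, 0.003, -0.002]
wrist_force: [-2.2, 0.3, -0.5]
gripper_width: 0.0616
grip_force: 0.0
```

```bash
cat > look.py <<'E'
from h import *
import sys
o=arm.get_obs(); print(o['position'],o['orientation'],o['wrist_force'])
A=[];C=[];I=[]
for n in ('scene','side'):
    p,d=cams.grab_frame(n); W=cloud(n,d); W[d==0]=9; A.append(W.reshape(-1,3)); C.append(p.reshape(-1,3).astype(int)); I.append(p)
A=np.vstack(A); C=np.vstack(C); x,y,z=A.T; r,g,b=C.T
def rep(k,m):
    q=A[m]; 
    if len(q)>5: rc=cv2.minAreaRect(q[:,:2].astype(np.float32)); print(k,len(q),np.round(np.hstack([rc[0],rc[1],rc[2]]),4),np.round(np.percentile(q,[2,50,98],axis=0),3).tolist())
rep('grip',(abs(x-.61)<.05)&(y>.04)&(y<.2)&(r>90)&(g<60)&(z>.13)&(z<.3)&(r>2*b))
rep('arm',(abs(x-.62)<.015)&(y>-.09)&(y<.02)&(z>.158)&(z<.25))
rep('knob',(x>.4)&(x<.51)&(r<70)&(g<70)&(z>.085)&(z<.11)&(y<0)&(y>-.09))
rep('cover',(abs(x-.62)<.08)&(y<0.0)&(y>-.15)&(abs(z-.148)<.005))
rep('timer',(x>.38)&(x<.53)&(r>140)&(z>.078)&(z<.09)&(y>.06))
im=cv2.hconcat([cv2.resize(I[0][150:290,240:400],(400,350)),cv2.resize(I[1][120:260,220:380],(400,350))]); save(im,sys.argv[1])
E
python3 look.py g4
```

```text
[0.6111138  0.21491071 0.36956484] [ 0.68480193  0.72872169  0.00292178 -0.00157371] [-2.2014748   0.34840105 -0.50057863]
grip 229 [0.6124 0.0903 0.0206 0.0661 4.1968] [[0.601, 0.059, 0.216], [0.607, 0.088, 0.236], [0.623, 0.122, 0.256]]
arm 706 [ 0.6195 -0.0255  0.0277  0.0908  1.0772] [[0.607, -0.066, 0.159], [0.621, -0.029, 0.184], [0.632, 0.019, 0.201]]
knob 130 [ 4.56900e-01 -4.97000e-02  4.83000e-02  1.23000e-02  4.92008e+01] [[0.44, -0.068, 0.086], [0.453, -0.05, 0.099], [0.47, -0.03, 0.105]]
cover 1998 [ 0.6179 -0.055   0.1256  0.0861  3.6855] [[0.558, -0.095, 0.145], [0.621, -0.052, 0.149], [0.679, -0.013, 0.151]]
timer 519 [4.43300e-01 1.24100e-01 8.14000e-02 4.12000e-02 4.76004e+01] [[0.421, 0.099, 0.08], [0.443, 0.126, 0.086], [0.479, 0.142, 0.089]]
```

View pics/g4.png

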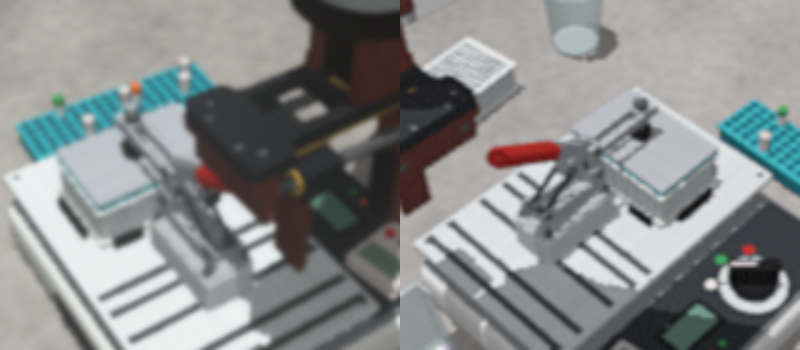

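Not locked yet: the grip slid through the fingers, and the handle (490–560,150 in the side half) still slopes up outward. The foot is just over the cover and the block hasn't moved. I'll push down on the grip with closed fingertips.

>>> apply_moves([
  [0.001,0,0,0,1],
  [0.001,-0.03,0,0,1],
  [0.001,-0.06,0,0,1],
  [0.001,-0.09,0,0,1],
  [0.001,-0.095,0,0,1],
  [0.001,-0.095,0,0,1],
  [0.001,-0.095,0,0,1],
  [0.001,-0.095,0,0,1],
  [0.001,-0.095,0,0,1],
])

```text
t: 7.25
position: [0.6138, 0.1123, 0.3676]
orientation: [0.687, 0.726, 0.0, -0.0]
wrist_force: [1.3, 0.6, -0.1]
gripper_width: 0.0051
grip_force: 0.0
```

>>> apply_moves([
  [0,0.008,-0.01,0,1],
  [0,0.008,-0.018,0,1],
  [0,0.008,-0.024,0,1],
  [0,0.009,-0.03,0,1],
  [0,0.01,-0.036,0,1],
  [-0.001,0.011,-0.042,0,1],
  [-0.001,0.012,-0.048,0,1],
  [-0.001,0.013,-0.054,0,1],
  [-0.001,0.014,-0.06,0,1],
  [-0.001,0.014,-0.066,0,1],
  [-0.001,0.014,-0.072,0,1],
  [-0.001,0.014,-0.076,0,1],
])

```text
t: 8.25
position: [0.6128, 0.1243, 0.2904]
orientation: [0.688, 0.726, -0.001, -0.0]
wrist_force: [-1.0, 0.7, 6.7]
gripper_width: 0.0004
grip_force: 3.5
```

>>> apply_moves([
  [0,0,-0.002,0,1],
  [0,0,-0.004,0,1],
  [0,0,-0.006,0,1],
  [0,0,-0.006,0,1],
])

```text
t: 8.58
position: [0.6129, 0.1253, 0.2874]
orientation: [0.688, 0.726, 0.0, 0.0]
wrist_force: [-6.8, -0.9, 15.6]
gripper_width: 0.0003
grip_force: 7.8
```

>>> apply_moves([
  [0.001,0,-0.002,0,1],
  [0.001,0,-0.004,0,1],
  [0.001,0,-0.004,0,1],
])

```text
t: 8.83
position: [0.6132, 0.1262, 0.2839]
orientation: [0.688, 0.726, 0.0, -0.0]
wrist_force: [-9.8, -0.4, 19.7]
gripper_width: 0.0003
grip_force: 9.6
```

>>> apply_moves([
  [0,0,0.02,0,1],
  [0,0,0.05,0,1],
  [0,0.03,0.08,0,1],
  [0,0.07,0.1,0,1],
  [-0.03,0.1,0.12,0,0.8],
  [-0.07,0.1,0.12,0,0.6],
  [-0.11,0.1,0.12,0,0.5],
  [-0.15,0.1,0.12,0,0.5],
  [-0.18,0.1,0.12,0,0.5],
])

```text
t: 9.58
position: [0.4308, 0.2254, 0.4014]
orientation: [0.687, 0.726, -0.0, 0.0]
wrist_force: [-0.0, -0.3, 1.0]
gripper_width: 0.0303
grip_force: 0.0
```

```bash
python3 look.py g5
```

```text
[0.43078256 0.2253705  0.40135633] [ 6.87298484e-01  7.26374960e-01 -4.15286740e-04  1.95741490e-04] [-0.04918833 -0.33155759  0.9677374 ]
grip 226 [0.6157 0.104  0.012  0.0727 5.8701] [[0.608, 0.07, 0.196], [0.617, 0.107, 0.206], [0.622, 0.139, 0.212]]
arm 664 [ 0.6192 -0.0262  0.028   0.0922  0.2173] [[0.607, -0.067, 0.159], [0.621, -0.032, 0.183], [0.632, 0.019, 0.2]]
knob 190 [ 4.58400e-01 -4.85000e-02  5.13000e-02  1.50000e-02  4.61593e+01] [[0.441, -0.067, 0.086], [0.455, -0.048, 0.1], [0.479, -0.027, 0.105]]
cover 2090 [ 0.6179 -0.0556  0.1262  0.0866  3.4732] [[0.557, -0.096, 0.144], [0.613, -0.051, 0.149], [0.679, -0.013, 0.151]]
timer 1136 [ 0.4752  0.1154  0.1071  0.0576 14.0426] [[0.423, 0.082, 0.081], [0.453, 0.113, 0.086], [0.488, 0.14, 0.089]]
```

View pics/g5.png

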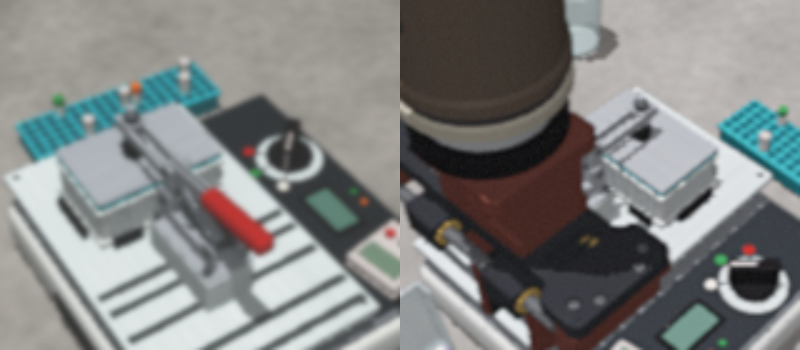

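The clamp is locked. The grip is nearly level at z ≈ 0.20 (red at 205–270,190–250 in the left half), and the foot is on the cover at about (130,145). The block and timer haven't moved. Next is the knob.

>>> apply_moves([
  [0,-0.03,0,-6,0.5],
  [0,-0.06,-0.02,-12,0.5],
  [0.01,-0.09,-0.04,-18,0.5],
  [0.01,-0.12,-0.06,-24,0.5],
  [0.02,-0.15,-0.08,-30,0.5],
  [0.02,-0.18,-0.1,-36,0.5],
  [0.027,-0.21,-0.12,-42,0.5],
  [0.027,-0.24,-0.14,-45,0.5],
  [0.027,-0.274,-0.16,-45,0.5],
  [0.027,-0.274,-0.18,-45,0.5],
  [0.027,-0.274,-0.18,-45,0.5],
  [0.027,-0.274,-0.18,-45,0.5],
  [0.027,-0.274,-0.18,-45,0.5],
])

```text
t: 10.77
position: [0.4618, -0.0481, 0.2224]
orientation: [0.913, 0.408, 0.0, 0.0]
wrist_force: [0.7, -0.2, 0.6]
gripper_width: 0.0441
grip_force: 0.0
```

```bash
python3 -c "
from h import *
o=arm.get_obs();print(o['position'],o['orientation'],2*np.degrees(np.arctan2(o['orientation'][1],o['orientation'][0])))"
```

```text
[ 0.46176209 -0.04814875  0.22244716] [9.12985993e-01 4.07990633e-01 4.69790865e-04 6.19551467e-06] 48.15734937132739
```

>>> apply_moves([
  [-0.003,-0.001,-0.015,0,0.5],
  [-0.003,-0.001,-0.03,0,0.5],
  [-0.003,-0.001,-0.045,0,0.5],
  [-0.003,-0.001,-0.055,0,0.5],
  [-0.003,-0.001,-0.06,0,0.5],
  [-0.003,-0.001,-0.06,0,0.5],
  [-0.003,-0.001,-0.06,0,0.8],
  [-0.003,-0.001,-0.06,0,1],
  [-0.003,-0.001,-0.06,0,1],
  [-0.003,-0.001,-0.06,0,1],
  [-0.003,-0.001,-0.06,0,1],
  [-0.003,-0.001,-0.06,0,1],
  [-0.003,-0.001,-0.06,0,1],
], newtons=40)

```text
t: 11.85
position: [0.4585, -0.0503, 0.1621]
orientation: [0.913, 0.407, 0.0, 0.0]
wrist_force: [0.7, -2.1, 3.3]
gripper_width: 0.0142
grip_force: 40.0
```

>>> apply_moves([
  [0,0,0,-5,1],
  [0,0,0,-10,1],
  [0,0,0,-15,1],
  [0,0,0,-20,1],
  [0,0,0,-25,1],
  [0,0,0,-30,1],
  [0,0,0,-35,1],
  [0,0,0,-40,1],
  [0,0,0,-45,1],
  [0,0,0,-45,1],
  [0,0,0,-45,1],
  [0,0,0,-45,1],
])

```text
t: 12.85
position: [0.4584, -0.0502, 0.162]
orientation: [1.0, 0.028, 0.001, 0.0]
wrist_force: [1.6, -2.8, 5.6]
gripper_width: 0.014
grip_force: 40.0
```

>>> apply_moves([
  [0,0,0,0,0.8],
  [0,0,0,0,0.5],
  [0,0,0,0,0.5],
  [0,0,0,0,0.5],
  [0,0,0.03,0,0.5],
  [0,0,0.06,0,0.5],
  [0,0,0.1,0,0.5],
  [0,0,0.14,0,0.5],
  [-0.03,-0.02,0.17,0,0.5],
  [-0.05,-0.05,0.19,0,0.5],
  [-0.06,-0.08,0.2,0,0.5],
  [-0.06,-0.11,0.2,0,0.5],
  [-0.06,-0.14,0.2,0,0.5],
  [-0.06,-0.17,0.2,0,0.5],
  [-0.06,-0.2,0.2,0,0.5],
  [-0.06,-0.2,0.2,0,0.5],
])

```text
t: 14.18
position: [0.3967, -0.2552, 0.3614]
orientation: [1.0, 0.024, -0.0, 0.001]
wrist_force: [-0.7, -0.6, 0.6]
gripper_width: 0.044
grip_force: 0.0
```

```bash
python3 look.py g6
```

```text
[ 0.39674103 -0.25519312  0.36135733] [ 9.99711235e-01  2.40080646e-02 -3.66677469e-04  9.61930976e-04] [-0.68415521 -0.57584931  0.64375453]
grip 449 [0.6113 0.1021 0.0198 0.0759 4.0039] [[0.601, 0.068, 0.196], [0.612, 0.106, 0.205], [0.622, 0.138, 0.212]]
arm 705 [ 0.6192 -0.0254  0.0283  0.0907  0.0092] [[0.607, -0.067, 0.159], [0.621, -0.029, 0.183], [0.632, 0.019, 0.2]]
knob 238 [ 0.4594 -0.0475  0.0517  0.0138  4.562 ] [[0.435, -0.054, 0.086], [0.457, -0.045, 0.097], [0.483, -0.041, 0.104]]
cover 2137 [ 0.6179 -0.056   0.1261  0.0872  3.4459] [[0.557, -0.096, 0.144], [0.615, -0.051, 0.149], [0.679, -0.013, 0.151]]
timer 986 [ 0.4559  0.1106  0.0661  0.0577 13.0172] [[0.423, 0.082, 0.081], [0.45, 0.112, 0.086], [0.488, 0.141, 0.089]]
```

View pics/g6.png

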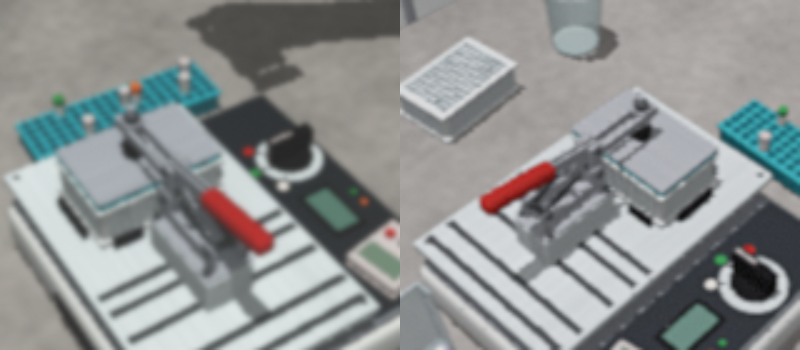

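The clamp is locked with the grip nearly level. The knob bar measures 4.6° against about 3.4° for slow and points at the green mark (720,260). The block and timer are in place, and the robot is clear of everything.

```bash
python3 -c "
from station import order
print(order.hand_in())"
```

```text
the job is handed in; nothing more can be done
None
```

The job is handed in: the clamp is locked on the cover, then the selector was turned one click to slow; the block and timer measured unmoved, and the rack and tip box were not touched.

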